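Free the painted-in coupling pin and hitch the toy trailer

TASK

The wooden coupling pin has been glued into the slanting drying block by dried paint: grip its flat wing and work it loose by twisting it back and forth about 30 degrees to each side, several times, while pulling lightly, then draw it out along its bore. Then put the pin down through the trailer's eye and the lorry's tow flange below it until its collar lies flat on the eye, and let go. Leave the paint bottle, dish, brush and jar where they are.

Things in the scene. Friction and masses are not known exactly. Their poses are not given: they have to be found in the camera images.
- pin: Loose wooden coupling pin, 104 mm long, 45 g. Origin: centre of the underside of its round collar (30 mm across, 6 mm thick, z = 0 to 6 mm); z runs along the pin towards its grip, a flat wing 26 mm wide (x), 12 mm thick (y), from z = 6 to 46 mm. At the start it is fully in the block's middle bore, collar on the block's face, its x, y, z axes lined up with the block's.
- pin_wing (a point): Middle of the edge of the pin's wing, 13 mm from the pin's axis along its +x, 26 mm above the pin's origin. Twisting the pin swings this point round the bore's axis.
- pin_tip (a point): Chamfered tip of the pin, 58 mm below its origin (z = -58 mm). The round shank is 16 mm across; just under the collar, from z = 0 to -13 mm, the pin has a neck with two flats, 9 mm across the flats (x) and 17 mm the other way (y). Set paint fills these flats.
- block: Slanting plywood drying block, fixed; its face is 70 x 105 mm (x, y). Origin: centre of the middle bore's mouth in that face, 88 mm above the table. z: the bore's axis, pointing out, 35 degrees from vertical, leaning roughly towards the robot (yaw up to 0.35 rad); y is level. Empty 15 mm bores 34 mm to either side. The block may be on the robot's left or right.
- bore_end (a point): Lower end of the middle bore, 60 mm down its axis; the bore guides the shank with 1 mm of play. Black lumps of set paint in its mouth fill the flats of the pin's neck and hold it fast: straight pulling only slips out of the grip. Turning the pin about 30 degrees each way from its start (under 0.6 N m) cracks them out for good; the pin then slides out freely.
- crust_a (a joint): How far (m) a lump of paint in the bore's mouth has been pushed aside by twisting the pin anticlockwise (seen from above the face): 0 at the start, cracked out at about 0.003.
- crust_b (a joint): The same for a lump that is pushed aside by twisting the pin clockwise.
- eye (a point): Centre of the trailer's tow eye, on its upper face, 78 mm above the table; plate 36 mm square, 10 mm thick, hole 21 mm across. x runs from lorry to trailer, z is up. The vehicles begin 47 mm either way along x and are 76 mm wide (wheels 104 mm); lorry bed 88 mm high, cab at its far end 125 mm, trailer box 110 mm. All fixed to a board.
- flange (a point): Centre of the hole in the lorry's tow flange, on its upper face, 14 mm straight below eye: 10 mm thick, 21 mm hole lined up with the eye's. Below it are 42 mm free down to the board, so the pin goes fully home.
- bottle: Paint bottle, loose, 60 mm across, 170 mm tall; origin under its centre. Leave alone.
- dish: Shallow white paint dish, loose, 80 mm across, 18 mm high; origin under its centre. Leave alone.
- brush: Paintbrush lying on the table, loose, 180 mm long. Leave alone.
- jar: Glass jar, loose, 64 mm across, 80 mm tall; origin under its centre. Leave alone.

How it is judged (in metres and radians):
On the way, in this order (a step that is already met when the one before it is completed fails the run):
1. the pin is twisted both ways until the paint is cracked out of its flats (crust_a and crust_b above 1.2 mm), before it is drawn out by 6 mm (value of joint each of crust_a, crust_b above 0.0012 m and z of pin in the frame of block below 0.006 m).
2. the pin is drawn right out of the block (distance between pin and block above 0.064 m), for 0.1 s.
At the end, for the whole second after the job is handed in: The pin stands upright (within 0.1 rad) through the eye and the tow flange, its axis within 5 mm of the eye's centre and the underside of its collar within 4 mm of the eye's upper face, at rest and released (horizontal distance between pin and eye below 0.005 m and z of pin in the frame of eye between -0.004 and 0.004 m and angle between pin's own z axis and vertical below 0.1 rad and linear speed of pin below 0.02 m/s); the robot touches nothing.
It fails at once if the bottle is moved more than 30 mm (distance of bottle from where it was at the start of the episode above 0.03 m).
It fails at once if the dish is moved more than 30 mm (distance of dish from where it was at the start of the episode above 0.03 m).
It fails at once if the brush is moved more than 30 mm (distance of brush from where it was at the start of the episode above 0.03 m).
It fails at once if the jar is moved more than 30 mm (distance of jar from where it was at the start of the episode above 0.03 m).
It also fails if it takes over 61 s, if anything falls off the work surface, if the arm or the gripper's body presses on something with over 40 N, if the wrist force passes 120 N, or if a joint passes its speed limit or range.

ROBOT

A 6-joint arm with a two-finger parallel gripper is mounted at the origin on the work surface. World frame = base frame: x ahead of the robot, y to its left, z up, the work surface at z = 0. Lengths are in mm, angles in rad, forces in N, time in s.
With the tool pointing down it reaches from about 275 to 750 mm from the base axis. Payload 10.2 kg.
Tool frame: the origin (TCP) lies at the centre of the arm's flange, where the gripper is bolted on; the fingertips stand 173 mm ahead of it and the grasp point (between the pads) lies 155 mm ahead of it; z points along the fingers, y is the line along which they close (so a half turn about z gives the same grasp; the last joint's range is limited). The gripper opens to 85 mm and grips with 20 to 120 N. Pads are 22 mm wide; open, the fingers measure 114 mm over their backs; the gripper's body (76 mm by 85 mm) begins 54 mm behind the grasp point. The pads swing forward as they close: fully open they stand 13 mm farther back than shut.
Start: joints at [-1.493, 0.313, 1.498, -0, 1.331, -0.223], TCP at [155.536, -501.439, 404.694] pointing down, gripper open.
Joint ranges: [-2.94, 2.94], [-0.97, 2.17], [0.19, 2.56], [-1.23, 4.37], [0.02, 3.11], [-2.88, 2.88]. Speed limits (rad/s): [2.39, 2.39, 3.01, 3.14, 3.14, 3.14].

INTERFACE

Orientations are given as a unit quaternion [w, x, y, z].
In Python, from rig import ctrl, camrig, status, order gives the robot as it stands (ctrl), with the cameras (camrig), the readings (status) and the job (order).
- The arm moves only by the tool tcp_steps, called after "Request:" by a JSON object that holds its "op" and its "data", one argument or row to a line. Schema: {"type":"object","properties":{"rows":{"type":"array","items":{"type":"array","prefixItems":[{"type":"array","items":{"type":"number"},"minItems":3,"maxItems":3},{"type":"array","items":{"type":"number"},"minItems":3,"maxItems":3}],"minItems":2,"maxItems":2},"minItems":1,"maxItems":8},"jaw":{"type":"number"},"clamp_n":{"type":"number"},"only":{"type":"string"},"quiet":{"type":"boolean"},"lines":{"type":"string"}},"required":["rows"],"additionalProperties":false}. rows is a list of rows, 1 to 8 of them, each written [[dx, dy, dz], [rx, ry, rz]]: dx, dy, dz in normalised numbers (1 is 800 mm), then a rotation vector rx, ry, rz in shares of 2 pi rad (1.0 is 2 pi rad); each row is the pose to reach, as a shift and turn from the pose commanded when the call began, along the tool's axes at that moment; what a row does not reach only later rows make up. A row lasts 1/10 s, in which the tool goes at most 50 mm and 0.15 rad, less where a joint would pass 70% of its speed; a pose out of reach is approached as far as the arm can. jaw is the opening from 0.0 (shut) to 1.0 (fully open), set as the call begins (left out keeps the last). The fingers move at their own pace and stop on an object; clamp_n is the grip in N (left out, the last holds). Time passes only in rows, so rows that do not move let the fingers close. The tool returns the time, the measured TCP pose, the force, the opening and the grip force at its end. only (a regular expression) keeps the lines of the reply that match it, lines (a string "A,B") keeps lines A to B, and quiet returns only ok. A shift or turn number past 1, either way, is cut back to 1. Input that does not fit is refused with a message, and nothing moves.
- status.sense(): the state, without advancing time (a new reading comes with each control period).
- camrig.capture(name): name is "side" or "top" or "wrist"; returns the picture (400x640x3 uint8, red, green, blue); there is no depth.
- camrig.calibration(name): a dict with "fx", "fy", "cx", "cy" (pixels), "position" and "attitude" of the camera in the world. Camera axes: x right, y down, z forward; pixel columns grow to the right and rows downward; lengths in mm; the calibration is good to about 2 mm. The wrist camera is an equidistant fisheye: a pixel r from the principal point sees the ray r / f radians off the axis. A picture is of the moment at which its call begins: read the wrist's pose just before it. calibration takes no time and is no camera call; for the wrist camera it gives the pose at the moment of the call.
- order.finish_job(): hands the job in; it is judged then, once.
The state is a dict: "time_s": time; "joints": joint angles; "dq": joint speeds; "tau": joint torques, N m; "eef_pos": TCP position; "ee_rot": TCP orientation; "force": force on the tool from outside, world axes, zero at the start; "wrist_torque": the same for the moment, N m; "grip_width": opening from 0.0 (shut) to 1.0 (fully open); "grip_force": force on a finger pad.
Only numpy, scipy, OpenCV 4.12 (cv2) and the standard library are available. Lean on these libraries where they do the work, as an engineer would, in place of code of your own. Each camera call takes 0.05 s, during which the arm holds its last target. There are 200 camera calls.

## Working session

There is one attempt and no reset: what is moved stays moved. The work goes in short steps, Python scripts to look and compute and a tool call to move; the robot and the scene stay as the last step left them, time stands still between calls to the robot, and variables do not carry over. Pictures are saved under pics/ and viewed, at most 13 in all, crops included, and the job is handed in when it is done.

```bash
ls; mkdir -p pics; python3 - <<'E'
from rig import ctrl, camrig, status, order
import cv2,json
s=status.sense();print(s)
for n in("side","top"):
    im=camrig.capture(n);cv2.imwrite(f"pics/{n}0.png",im[:,:,::-1]);print(n,camrig.calibration(n))
E
```

```text
pics
rig.py
{'time_s': 0.0, 'joints': array([-1.49336271e+00,  3.13438571e-01,  1.49842239e+00,  2.02663590e-05,
        1.33098783e+00, -2.23395807e-01]), 'dq': array([-0.0009635 , -0.00018157,  0.00146206, -0.00012949,  0.00048044,
       -0.00088777]), 'tau': array([ 1.31605288e-03, -4.12265611e+01, -2.59742653e+01, -1.28645052e-04,
        4.15742790e-03, -5.83908005e-06]), 'eef_pos': array([ 155.55326216, -501.38850512,  404.14631564]), 'ee_rot': array([-6.25678044e-04,  9.88709186e-01,  1.49845757e-01,  5.56118706e-05]), 'force': array([ 0.43169193,  1.30307512, -1.02326189]), 'wrist_torque': array([ 0.03430009,  0.0043155 , -0.01281734]), 'grip_force': 0.0, 'grip_width': 0.9997215064743257}
side {'fx': 431.11615603124716, 'fy': 431.11615603124716, 'cx': 318.8013803398056, 'cy': 199.48598339596583, 'position': array([418.02169776, 808.08267687, 759.168287  ]), 'attitude': array([ 0.05168366, -0.10904987,  0.89689792, -0.42545392])}
top {'fx': 492.24107092988913, 'fy': 492.24107092988913, 'cx': 312.61908594370624, 'cy': 207.43987905080516, 'position': array([ 327.19844699,   -5.90244456, 1655.90220094]), 'attitude': array([ 0.07323623, -0.70076431,  0.70740266, -0.05610095])}
```

View pics/side0.png

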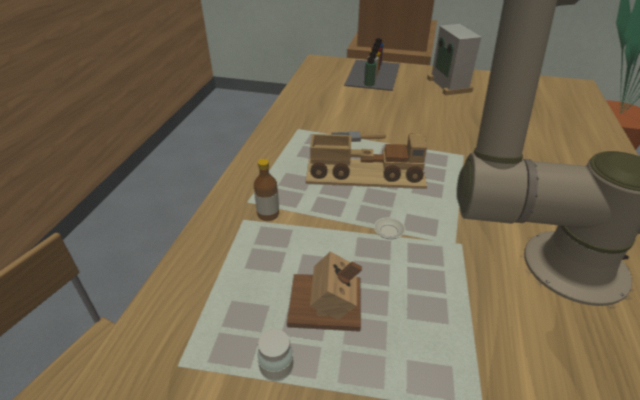

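View pics/top0.png

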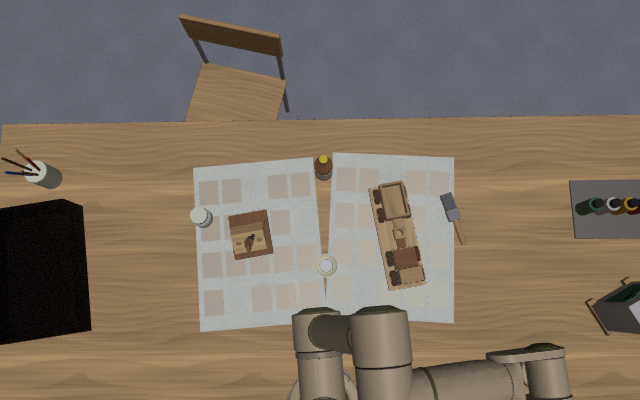

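The side view shows the block at about (330,290), the pin wing at (348,270) and the train at (365,160). In the top view the block is at (250,236) with the pin at about (250,240), and the eye is near (399,232). The bottle is at (323,167), the dish at (326,265), the jar at (201,216) and the brush at (452,212).

```bash
cat > h.py <<'E'
from rig import ctrl, camrig, status, order
import cv2, numpy as np
from scipy.spatial.transform import Rotation as R
def rot(q): return R.from_quat([q[1],q[2],q[3],q[0]])
def rays(cal,px,fish=False):
    px=np.atleast_2d(np.float64(px)); a=(px-[cal["cx"],cal["cy"]])/[cal["fx"],cal["fy"]]
    if fish:
        r=np.linalg.norm(a,axis=1,keepdims=True); d=np.hstack([a/np.maximum(r,1e-9)*np.sin(r),np.cos(r)])
    else: d=np.hstack([a,np.ones((len(a),1))])
    d/=np.linalg.norm(d,axis=1,keepdims=True)
    return np.array(cal["position"]),rot(cal["attitude"]).apply(d)
def plane(cal,px,z,fish=False):
    p,d=rays(cal,px,fish); return p+d*((z-p[2])/d[:,2])[:,None]
def cross(views):  # [(p,d)...] least squares point
    A=0;b=0
    for p,d in views:
        M=np.eye(3)-np.outer(d,d); A=A+M; b=b+M@p
    x=np.linalg.solve(A,b); return x,[np.linalg.norm(np.cross(d,x-p)) for p,d in views]
def proj(cal,X,fish=False):
    v=rot(cal["attitude"]).inv().apply(np.atleast_2d(X)-cal["position"])
    if fish:
        n=np.linalg.norm(v[:,:2],axis=1,keepdims=True); a=v[:,:2]/np.maximum(n,1e-9)*np.arctan2(n,v[:,2:])
    else: a=v[:,:2]/v[:,2:]
    return a*[cal["fx"],cal["fy"]]+[cal["cx"],cal["cy"]]
def totool(target_pos,target_R,s=None):
    """shift (mm) and rotvec in the tool axes from the present pose to TCP target"""
    s=s or status.sense(); r=rot(s["ee_rot"])
    return r.inv().apply(target_pos-s["eef_pos"]),(r.inv()*target_R).as_rotvec()
E
python3 - <<'E'
from h import *
ct=camrig.calibration("top");cs=camrig.calibration("side")
for n,px,z in(("block",(250,236),88),("eye",(399,232),78),("bottle",(323,160),170),("jar",(201,215),80),("dish",(326,265),18),("brush",(452,212),10)): print(n,plane(ct,px,z).round())
print(plane(cs,(348,270),110).round())
a=cv2.imread("pics/top0.png")[170:300,180:460]; b=cv2.imread("pics/side0.png")[240:340,270:380]
cv2.imwrite("pics/crop0.png",np.vstack([cv2.resize(a,(784,364),interpolation=3)]))
s=status.sense();print(camrig.calibration("wrist"),rot(s["ee_rot"]).as_matrix().round(3))
E
```

```text
block [[527. 233.  88.]]
eye [[ 536. -246.   78.]]
bottle [[753.  -4. 170.]]
jar [[599. 396.  80.]]
dish [[437. -10.  18.]]
brush [[ 611. -437.   10.]]
[[499. 237. 110.]]
{'fx': 309.70691628693146, 'fy': 309.70691628693146, 'cx': 316.8156838344532, 'cy': 196.5758855251821, 'position': array([ 234.10982053, -478.19254246,  373.32901289]), 'attitude': array([ 0.12635863,  0.79486087, -0.58600998, -0.09392544])} [[ 0.955  0.296 -0.   ]
 [ 0.296 -0.955  0.001]
 [ 0.    -0.001 -1.   ]]
```

The manual's scale: shifts go in shares of 800 mm and turns go in shares of 2 pi rad. Converting my numbers, 330 mm / 800 = 0.4125, 270 mm / 800 = 0.3375.

Request:
{"op": "tcp_steps", "data": {
  "rows": [
    [[0.0563,-0.0238,0],[0,0,0]],
    [[0.1125,-0.0475,0],[0,0,0]],
    [[0.1688,-0.0713,0],[0,0,0]],
    [[0.225,-0.095,0],[0,0,0]],
    [[0.2813,-0.1188,0],[0,0,0]],
    [[0.3375,-0.1425,0],[0,0,0]],
    [[0.3875,-0.1625,0],[0,0,0]],
    [[0.4125,-0.1725,0],[0,0,0]]
  ]
}}

```text
time_s: 0.9
eef_pos: [431.7, -269.5, 404.5]
ee_rot: [-0.0, 0.989, 0.151, 0.0]
force: [-0.5, -0.4, 0.3]
grip_width: 0.999
grip_force: 0.0
```

Request:
{"op": "tcp_steps", "data": {
  "rows": [
    [[0,0,0],[0,0,0]],
    [[0,0,0],[0,0,0]],
    [[0,0,0],[0,0,0]]
  ]
}}

```text
time_s: 1.2
eef_pos: [429.2, -272.6, 404.6]
ee_rot: [-0.0, 0.989, 0.149, -0.0]
force: [-0.6, -1.0, -0.2]
grip_width: 0.996
grip_force: 0.0
```

```bash
python3 - <<'E'
from h import *
import json
c=camrig.calibration("wrist");im=camrig.capture("wrist");cv2.imwrite("pics/w1.png",im[:,:,::-1])
json.dump({k:np.array(v).tolist() for k,v in c.items()},open("w1.json","w"))
print(proj(c,[536,-246,78],True),c["position"],status.sense()["eef_pos"])
E
```

```text
[[322.25908673  69.22345476]] [ 507.77839317 -249.48956111  373.63852177] [ 429.13065089 -272.63842255  404.638917  ]
```

View pics/w1.png

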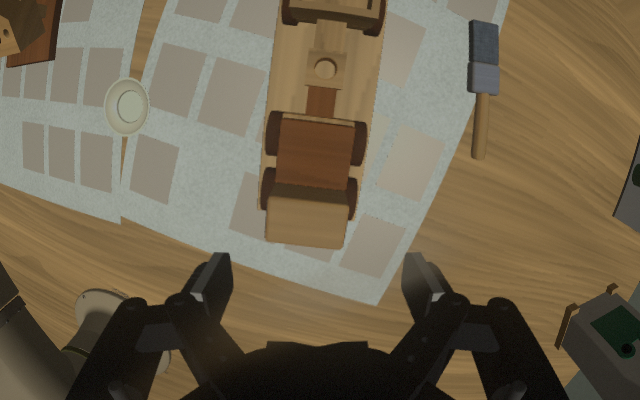

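The wrist view shows the eye's hole at about (325,69) on its square plate. The trailer is above it and the lorry with its cab below, the dish is at (126,106) and the brush at (482,80). Next I measure the hole.

```bash
python3 - <<'E'
from h import *
import json
c=json.load(open("w1.json"));im=cv2.imread("pics/w1.png")
x0,y0=285,35;cr=cv2.resize(im[y0:y0+70,x0:x0+80],None,fx=8,fy=8,interpolation=cv2.INTER_CUBIC)
g=cv2.GaussianBlur(cv2.cvtColor(cr,cv2.COLOR_BGR2GRAY),(0,0),4)
H=cv2.HoughCircles(g,cv2.HOUGH_GRADIENT,1,40,param1=60,param2=20,minRadius=60,maxRadius=130)
for h in (H[0][:4] if H is not None else []):
    p=(h[:2]+.5)/8-.5+[x0,y0]; q=plane(c,[p,p+[h[2]/8,0]],78,True); print(p,h[2]/8,q[0].round(1),"dia",2*np.linalg.norm(q[0]-q[1]))
    cv2.circle(cr,tuple(int(v) for v in h[:2]),int(h[2]),(0,255,0),1)
cv2.imwrite("pics/eye.png",cr)
E
```

```text
(no output)
```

View pics/eye.png

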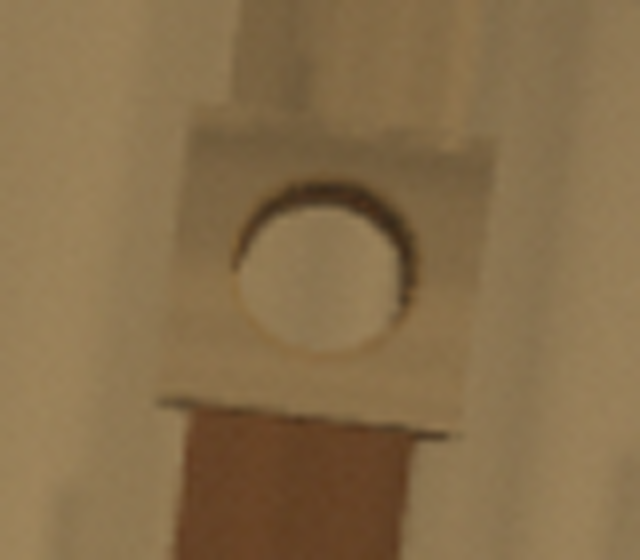

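The crop shows the eye's hole spanning x 234–418 and y 178–355, with plate corners at about (190,108), (497,142), (458,435) and (160,402).

```bash
python3 - <<'E'
from h import *
import json
c=json.load(open("w1.json"))
f=lambda P:(np.array(P,float)+.5)/8-.5+[285,35]
h=plane(c,f([[326,267],[234,267],[418,267],[326,178],[326,355]]),78,True);print(h.round(1),np.linalg.norm(h[1]-h[2]),np.linalg.norm(h[3]-h[4]))
k=plane(c,f([[190,108],[497,142],[458,435],[160,402]]),78,True);print(k.mean(0).round(1),[np.linalg.norm(k[i]-k[i-1]).round(1) for i in range(4)])
d=(k[0]-k[3])+(k[1]-k[2]);e=(k[0]-k[1])+(k[3]-k[2]);print("yaw x",np.arctan2(d[1],d[0]),"yaw from y",np.arctan2(-e[0],e[1]))
s=status.sense();r=rot(s["ee_rot"])
print("to block view",r.inv().apply(np.array([400,215,404])-s["eef_pos"]))
E
```

```text
[[ 538.  -248.3   78. ]
 [ 534.9 -238.1   78. ]
 [ 541.3 -258.6   78. ]
 [ 548.3 -245.2   78. ]
 [ 527.9 -251.5   78. ]] 21.45826583752361 21.341622121325305
[ 537.8 -248.5   78. ] [np.float64(35.7), np.float64(36.0), np.float64(35.8), np.float64(35.1)]
yaw x 0.1867597384563886 yaw from y 0.19240219653839596
to block view [ 115.93824773 -474.55041577    0.67807511]
```

Converted, -384 mm / 800 = -0.48, -336 mm / 800 = -0.42.

Request:
{"op": "tcp_steps", "data": {
  "rows": [
    [[0.015,-0.06,0],[0,0,0]],
    [[0.03,-0.12,0],[0,0,0]],
    [[0.045,-0.18,0],[0,0,0]],
    [[0.06,-0.24,0],[0,0,0]],
    [[0.075,-0.3,0],[0,0,0]],
    [[0.09,-0.36,0],[0,0,0]],
    [[0.105,-0.42,0],[0,0,0]],
    [[0.12,-0.48,0],[0,0,0]]
  ],
  "quiet": true
}}

```text
ok
```

Request:
{"op": "tcp_steps", "data": {
  "rows": [
    [[0.0125,-0.0563,0],[0,0,0]],
    [[0.025,-0.1125,0],[0,0,0]],
    [[0.025,-0.1125,0],[0,0,0]],
    [[0.025,-0.1125,0],[0,0,0]],
    [[0.025,-0.1125,0],[0,0,0]],
    [[0.025,-0.1125,0],[0,0,0]]
  ]
}}

```text
time_s: 2.65
eef_pos: [400.6, 214.0, 404.8]
ee_rot: [0.0, 0.989, 0.149, 0.0]
force: [-0.0, -0.7, -0.8]
grip_width: 0.999
grip_force: 0.0
```

```bash
python3 - <<'E'
from h import *
import json
c=camrig.calibration("wrist");im=camrig.capture("wrist");cv2.imwrite("pics/w2.png",im[:,:,::-1])
json.dump({k:np.array(v).tolist() for k,v in c.items()},open("w2.json","w"))
p=proj(c,[520,235,95],True)[0];print(p,c["position"],status.sense()["eef_pos"])
x0,y0=int(p[0]-90),max(0,int(p[1]-75));print(x0,y0)
cv2.imwrite("pics/w2c.png",cv2.resize(im[y0:y0+150,x0:x0+180,::-1],None,fx=4,fy=4,interpolation=cv2.INTER_CUBIC))
E
```

```text
[332.50456531  56.31254661] [479.22744307 236.92751165 373.88264113] [400.56596213 214.05728056 404.79118933]
242 0
```

View pics/w2c.png

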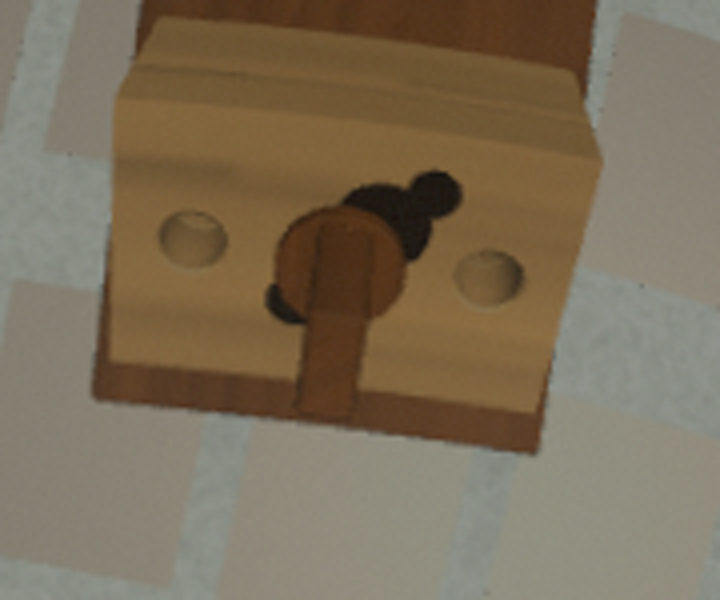

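The crop (4x, offset 242,0) shows the block's face and the pin. The empty bores are at about (193,240) and (491,279), and the wing runs down to the lower end at (330,410). The face corners are (117,97), (601,160), (535,412) and (108,360).

```bash
cat > geo.py <<'E'
from h import *
import json
c=json.load(open("w2.json"))
f=lambda P:(np.array(P,float)+.5)/4-.5+[242,0]
b=plane(c,f([[193,240],[490,279]]),88,True)
O=b.mean(0); y=b[0]-b[1]; L=np.linalg.norm(y); y/=L
t=np.radians(35); hz=np.cross(y,[0,0,1.]) # horizontal, away from robot
z=-hz*np.sin(t)+np.array([0,0,np.cos(t)]); x=np.cross(y,z)
# tool: z=-block z, y=+-block y
def grip(sgn,lift,twist=0):
    ty=sgn*y; tz=-z; M=R.from_matrix(np.c_[np.cross(ty,tz),ty,tz])
    return O+z*(155+lift), M*R.from_rotvec([0,0,twist])
E
python3 - <<'E'
from geo import *
print(b.round(1),L,O,"yaw",np.arctan2(hz[1],hz[0]),z)
pr=lambda v:((proj(c,O+np.array(v)@np.array([x,y,z]),True)-[242,0])*4).round()
for v in([35,52.5,0],[35,-52.5,0],[-35,-52.5,0],[-35,52.5,0],[0,0,46],[13,0,46],[-13,0,46],[0,0,6]): print(v,pr(v))
s=status.sense();print(s["joints"].round(2))
for sg in(1,-1):
    p,M=grip(sg,110); print(sg,p.round(),M.as_matrix().round(2),totool(p,M))
E
```

```text
[[507.  270.9  88. ]
 [518.5 204.   88. ]] 67.81379981672454 [512.75837281 237.45099003  88.        ] yaw 0.17153408984163993 [-0.56515867 -0.09790613  0.81915204]
[35, 52.5, 0] [[114.  92.]]
[35, -52.5, 0] [[604. 158.]]
[-35, -52.5, 0] [[534. 410.]]
[-35, 52.5, 0] [[109. 356.]]
[0, 0, 46] [[330. 364.]]
[13, 0, 46] [[338. 309.]]
[-13, 0, 46] [[322. 416.]]
[0, 0, 6] [[339. 268.]]
[ 0.23  0.16  1.7  -0.    1.29  1.5 ]
1 [363. 212. 305.] [[-0.81 -0.17  0.57]
 [-0.14  0.99  0.1 ]
 [-0.57 -0.   -0.82]] (array([-36.68485007,  -8.61886524,  99.70737261]), array([-0.90782359, -0.05756932, -2.88032963]))
-1 [363. 212. 305.] [[ 0.81  0.17  0.57]
 [ 0.14 -0.99  0.1 ]
 [ 0.57  0.   -0.82]] (array([-36.68485007,  -8.61886524,  99.70737261]), array([-0.03867153,  0.60982006,  0.12294356]))
```

Converted, 99.7 mm / 800 = 0.1246, 80 mm / 800 = 0.1, 0.61 rad / 6.2832 = 0.0971.

Request:
{"op": "tcp_steps", "data": {
  "rows": [
    [[-0.0088,-0.0025,0.025],[-0.0013,0.0194,0.0039]],
    [[-0.0188,-0.0044,0.05],[-0.0025,0.0388,0.0078]],
    [[-0.0275,-0.0063,0.075],[-0.0037,0.0583,0.0118]],
    [[-0.0363,-0.0088,0.1],[-0.0049,0.0777,0.0156]],
    [[-0.0459,-0.0108,0.1246],[-0.0062,0.0971,0.0196]],
    [[-0.0459,-0.0108,0.1246],[-0.0062,0.0971,0.0196]],
    [[-0.0459,-0.0108,0.1246],[-0.0062,0.0971,0.0196]],
    [[-0.0459,-0.0108,0.1246],[-0.0062,0.0971,0.0196]]
  ]
}}

```text
time_s: 3.5
eef_pos: [363.5, 212.4, 306.2]
ee_rot: [-0.026, 0.95, 0.083, 0.299]
force: [0.9, -0.1, 0.2]
grip_width: 1.001
grip_force: 0.0
```

```bash
python3 - <<'E'
from geo import *
cw=camrig.calibration("wrist");im=camrig.capture("wrist");cv2.imwrite("pics/w3.png",im[:,:,::-1])
json.dump({k:np.array(v).tolist() for k,v in cw.items()},open("w3.json","w"))
for v in([0,0,46],[13,0,46],[-13,0,46],[0,34,0],[0,-34,0],[35,52.5,0],[35,-52.5,0]): print(v,proj(cw,O+np.array(v)@np.array([x,y,z]),True).round())
p,M=grip(-1,30);print(totool(p,M),status.sense()["joints"].round(2))
E
```

```text
[0, 0, 46] [[317. 227.]]
[13, 0, 46] [[317. 209.]]
[-13, 0, 46] [[317. 245.]]
[0, 34, 0] [[275. 204.]]
[0, -34, 0] [[359. 204.]]
[35, 52.5, 0] [[250. 161.]]
[35, -52.5, 0] [[384. 162.]]
(array([-1.03226101,  0.93332778, 80.52815276]), array([-9.11118402e-04, -6.71452292e-05,  1.54499306e-03])) [ 0.26  0.13  2.06 -0.15  0.34  1.78]
```

View pics/w3.png

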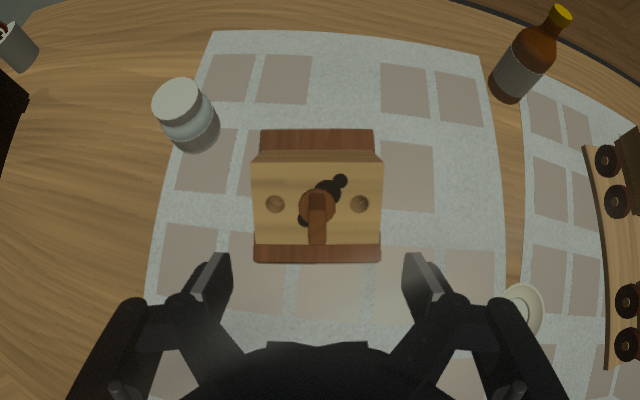

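The wrist view is square to the face. The wing top is at (317,227) and the bores at (275,204) and (360,204), exactly where predicted, so I go in.

Converted, 80.5 mm / 800 = 0.1006, 80 mm / 800 = 0.1.

Request:
{"op": "tcp_steps", "data": {
  "rows": [
    [[-0.0004,0.0004,0.0313],[0,0,0]],
    [[-0.0009,0.0008,0.0625],[0,0,0]],
    [[-0.0013,0.0011,0.0875],[0,0,0]],
    [[-0.0013,0.0011,0.1],[0,0,0]],
    [[-0.0013,0.0011,0.1006],[0,0,0]],
    [[-0.0013,0.0011,0.1006],[0,0,0]]
  ]
}}

```text
time_s: 4.15
eef_pos: [407.5, 219.5, 239.1]
ee_rot: [-0.026, 0.95, 0.083, 0.3]
force: [-0.0, -0.5, 0.4]
grip_width: 0.997
grip_force: 0.0
```

Request:
{"op": "tcp_steps", "data": {
  "rows": [
    [[0,0,0],[0,0,0]],
    [[0,0,0],[0,0,0]],
    [[0,0,0],[0,0,0]],
    [[0,0,0],[0,0,0]],
    [[0,0,0],[0,0,0]],
    [[0,0,0],[0,0,0]],
    [[0,0,0],[0,0,0]],
    [[0,0,0],[0,0,0]]
  ],
  "jaw": 0,
  "clamp_n": 60
}}

```text
time_s: 4.95
eef_pos: [407.4, 219.5, 238.7]
ee_rot: [-0.026, 0.95, 0.083, 0.3]
force: [-3.5, -2.1, 5.1]
grip_width: 0.136
grip_force: 58.4
```

```bash
python3 - <<'E'
from geo import *
s=status.sense();p,M=grip(-1,30);print(totool(p,M),s["joints"].round(2),s["force"],s["wrist_torque"])
E
```

```text
(array([ 1.17167445,  0.3286137 , -0.26842714]), array([-0.00137551, -0.00016164,  0.00187505])) [ 0.25  0.34  2.01 -0.24  0.18  1.87] [-3.48950023 -2.10585825  5.07955378] [-0.15134934  0.30669739 -0.04923015]
```

Converted, 0.56 rad / 6.2832 = 0.0891.

Request:
{"op": "tcp_steps", "data": {
  "rows": [
    [[0,0,0],[0,0,0.0191]],
    [[0,0,0],[0,0,0.0382]],
    [[0,0,0],[0,0,0.0573]],
    [[0,0,0],[0,0,0.0764]],
    [[0,0,0],[0,0,0.0891]],
    [[0,0,0],[0,0,0.0891]]
  ],
  "clamp_n": 80
}}

```text
time_s: 5.55
eef_pos: [407.3, 219.5, 238.7]
ee_rot: [-0.108, 0.936, -0.184, 0.281]
force: [-5.6, -1.1, 5.9]
grip_width: 0.129
grip_force: 78.1
```

```bash
python3 - <<'E'
from geo import *
s=status.sense();p,M=grip(-1,30);print(totool(p,M),s["joints"].round(2),s["force"],s["wrist_torque"],rot(s["ee_rot"]).inv().apply(s["wrist_torque"]))
E
```

```text
(array([ 1.17646757, -0.33317772, -0.24433255]), array([-1.37858737e-03,  2.28230263e-04, -5.60219854e-01])) [ 0.25  0.34  2.01 -0.24  0.18  2.43] [-5.61343493 -1.09744485  5.94755283] [-0.16287919  0.39385365 -0.02923613] [-0.2999248  -0.30283639 -0.02898822]
```

Now the other way, then back and forth with a light pull (1 mm).

Converted, -1.12 rad / 6.2832 = -0.1783.

Request:
{"op": "tcp_steps", "data": {
  "rows": [
    [[0,0,0],[0,0,-0.0223]],
    [[0,0,0],[0,0,-0.0446]],
    [[0,0,0],[0,0,-0.0668]],
    [[0,0,0],[0,0,-0.0891]],
    [[0,0,0],[0,0,-0.1114]],
    [[0,0,0],[0,0,-0.1337]],
    [[0,0,0],[0,0,-0.156]],
    [[0,0,0],[0,0,-0.1783]]
  ]
}}

```text
time_s: 6.35
eef_pos: [407.3, 219.6, 238.7]
ee_rot: [0.058, 0.889, 0.345, 0.295]
force: [-6.0, 1.1, 5.7]
grip_width: 0.128
grip_force: 78.1
```

Request:
{"op": "tcp_steps", "data": {
  "rows": [
    [[0,0,-0.0006],[0,0,0.0223]],
    [[0,0,-0.0013],[0,0,0.0446]],
    [[0,0,-0.0013],[0,0,0.0668]],
    [[0,0,-0.0013],[0,0,0.0891]],
    [[0,0,-0.0013],[0,0,0.1114]],
    [[0,0,-0.0013],[0,0,0.1337]],
    [[0,0,-0.0013],[0,0,0.156]],
    [[0,0,-0.0013],[0,0,0.1783]]
  ]
}}

```text
time_s: 7.15
eef_pos: [407.0, 219.4, 239.2]
ee_rot: [-0.109, 0.935, -0.186, 0.28]
force: [-0.2, 0.1, -0.3]
grip_width: 0.129
grip_force: 77.8
```

Request:
{"op": "tcp_steps", "data": {
  "rows": [
    [[0,0,0],[0,0,-0.0223]],
    [[0,0,0],[0,0,-0.0446]],
    [[0,0,0],[0,0,-0.0668]],
    [[0,0,0],[0,0,-0.0891]],
    [[0,0,0],[0,0,-0.1114]],
    [[0,0,0],[0,0,-0.1337]],
    [[0,0,0],[0,0,-0.156]],
    [[0,0,0],[0,0,-0.1783]]
  ]
}}

```text
time_s: 7.95
eef_pos: [406.9, 219.5, 239.1]
ee_rot: [0.058, 0.889, 0.345, 0.295]
force: [-0.8, 1.6, 0.1]
grip_width: 0.128
grip_force: 77.9
```

Request:
{"op": "tcp_steps", "data": {
  "rows": [
    [[0,0,0],[0,0,0.0223]],
    [[0,0,0],[0,0,0.0446]],
    [[0,0,0],[0,0,0.0668]],
    [[0,0,0],[0,0,0.0891]],
    [[0,0,0],[0,0,0.1114]],
    [[0,0,0],[0,0,0.1337]],
    [[0,0,0],[0,0,0.156]],
    [[0,0,0],[0,0,0.1783]]
  ]
}}

```text
time_s: 8.75
eef_pos: [406.9, 219.4, 239.1]
ee_rot: [-0.109, 0.935, -0.186, 0.28]
force: [-0.2, -0.7, -0.9]
grip_width: 0.131
grip_force: 77.9
```

```bash
python3 - <<'E'
from geo import *
s=status.sense();p,M=grip(-1,30);print(totool(p,M),s["force"],s["wrist_torque"],rot(s["ee_rot"]).inv().apply(s["force"]))
im=camrig.capture("wrist");cv2.imwrite("pics/w4.png",cv2.resize(im[120:340,200:440,::-1],None,fx=2.5,fy=2.5,interpolation=3))
E
```

```text
(array([ 1.22479793, -0.4144869 ,  0.39563127]), array([-0.0012817 ,  0.00058428, -0.5638188 ])) [-0.19063689 -0.69289947 -0.92197908] [-0.14084152  0.32863419  0.0832509 ] [-0.31091792  0.96678536  0.57892456]
```

View pics/w4.png

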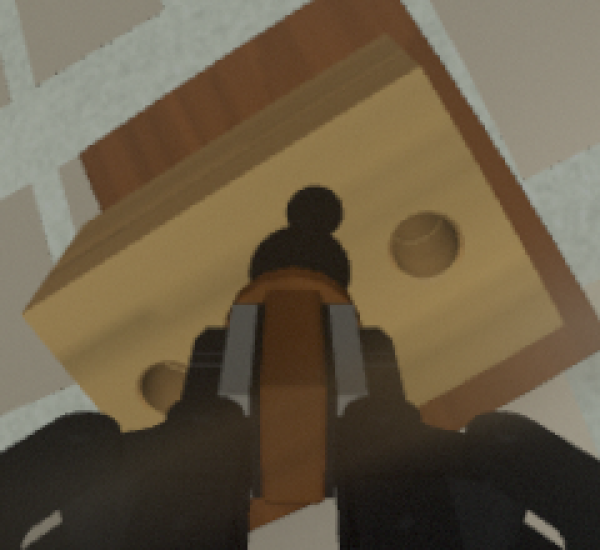

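The wing turns fully with the grip, between the pads at crop (292,390) and square to them, and the forces are low. The paint seems cracked, so I return to the middle and draw the pin out gently.

Converted, -0.56 rad / 6.2832 = -0.0891.

Request:
{"op": "tcp_steps", "data": {
  "rows": [
    [[0,0,0],[0,0,-0.0223]],
    [[0,0,0],[0,0,-0.0446]],
    [[0,0,0],[0,0,-0.0668]],
    [[0,0,0],[0,0,-0.0891]],
    [[0,0,0],[0,0,-0.1114]],
    [[0,0,0],[0,0,-0.1337]],
    [[0,0,0],[0,0,-0.156]],
    [[0,0,0],[0,0,-0.1783]]
  ]
}}

```text
time_s: 9.6
eef_pos: [406.8, 219.5, 239.2]
ee_rot: [0.059, 0.889, 0.346, 0.295]
force: [-0.3, 2.7, -0.8]
grip_width: 0.128
grip_force: 77.9
```

Request:
{"op": "tcp_steps", "data": {
  "rows": [
    [[0,0,0],[0,0,0.0223]],
    [[0,0,0],[0,0,0.0446]],
    [[0,0,0],[0,0,0.0668]],
    [[0,0,0],[0,0,0.0891]],
    [[0,0,-0.0013],[0,0,0.0891]],
    [[0,0,-0.0025],[0,0,0.0891]],
    [[0,0,-0.0038],[0,0,0.0891]],
    [[0,0,-0.005],[0,0,0.0891]]
  ]
}}

```text
time_s: 10.4
eef_pos: [404.6, 219.1, 242.7]
ee_rot: [-0.026, 0.95, 0.084, 0.3]
force: [1.8, 1.4, -1.4]
grip_width: 0.133
grip_force: 78.0
```

Converted, -88 mm / 800 = -0.11, -74 mm / 800 = -0.0925.

Request:
{"op": "tcp_steps", "data": {
  "rows": [
    [[0,0,-0.0063],[0,0,0]],
    [[0,0,-0.015],[0,0,0]],
    [[0,0,-0.03],[0,0,0]],
    [[0,0,-0.045],[0,0,0]],
    [[0,0,-0.06],[0,0,0]],
    [[0,0,-0.075],[0,0,0]],
    [[0,0,-0.0925],[0,0,0]],
    [[0,0,-0.11],[0,0,0]]
  ]
}}

```text
time_s: 11.2
eef_pos: [354.0, 210.2, 315.4]
ee_rot: [-0.026, 0.95, 0.083, 0.299]
force: [-0.3, 0.3, -0.0]
grip_width: 0.129
grip_force: 78.6
```

Request:
{"op": "tcp_steps", "data": {
  "rows": [
    [[0,0,0],[0,0,0]],
    [[0,0,0],[0,0,0]]
  ]
}}

```text
time_s: 11.4
eef_pos: [354.7, 210.3, 314.7]
ee_rot: [-0.026, 0.95, 0.083, 0.3]
force: [0.2, 0.2, -0.7]
grip_width: 0.128
grip_force: 78.7
```

```bash
python3 - <<'E'
from geo import *
s=status.sense();p,M=grip(-1,30);print(totool(p,M))
c2=camrig.calibration("wrist");im=camrig.capture("wrist");cv2.imwrite("pics/w5.png",cv2.resize(im[100:360,160:480,::-1],None,fx=2.3,fy=2.3,interpolation=3))
cv2.imwrite("pics/w5f.png",im[:,:,::-1])
r=rot(s["ee_rot"])
for v in ([0,0,155-16],[0,0,155+30],[0,0,155+88],[15,0,185],[-15,0,185]): print(v,proj(c2,s["eef_pos"]+r.apply(v),True).round(1))
# carry target: above eye, tool down, tool y across train
yaw=.19;E=np.array([538,-248.4,78]);cx=np.array([np.cos(yaw),np.sin(yaw),0]);tz=np.array([0,0,-1.]);ty=np.cross(tz,cx)
M=R.from_matrix(np.c_[cx,ty,tz]);print(totool(E+[0,0,155+30+100],M),s["joints"].round(2))
E
```

```text
(array([ 1.29000612,  0.33151696, 92.73443736]), array([-0.00147227, -0.00034223,  0.00216401]))
[0, 0, 139] [[314.8 300.5]]
[0, 0, 185] [[315.2 250.4]]
[0, 0, 243] [[315.6 212.9]]
[15, 0, 185] [[315.2 225.8]]
[-15, 0, 185] [[315.3 273.1]]
(array([110.63564291, 483.44114263,  18.1013755 ]), array([ 0.00491479, -0.61035321, -0.01554482])) [ 0.26  0.1   2.07 -0.14  0.37  1.77]
```

View pics/w5.png

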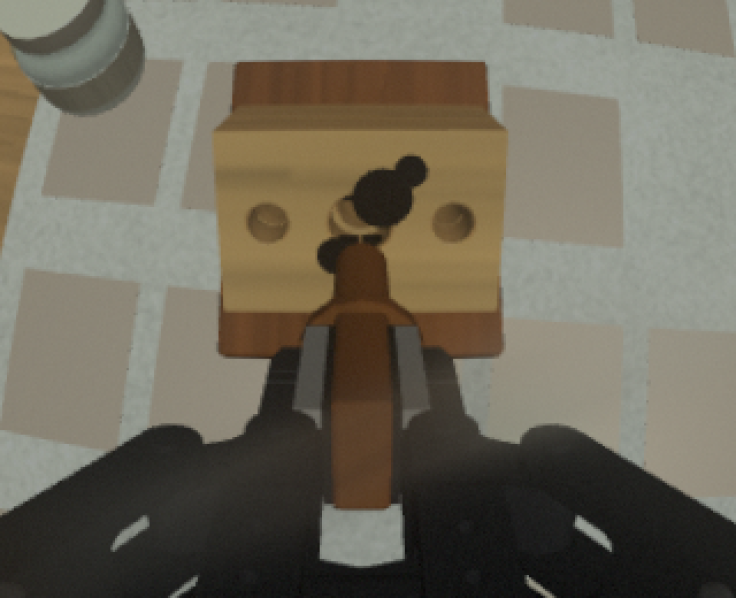

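The pin is out: its tip is at about crop (361,245), its collar is centred at (364,325), and the middle bore is open. I carry it over to the eye, raising and uprighting it on the way.

Converted, 333 mm / 800 = 0.4163, 285 mm / 800 = 0.3563, -0.56 rad / 6.2832 = -0.0891.

Request:
{"op": "tcp_steps", "data": {
  "rows": [
    [[0.025,0,-0.0363],[0,0,0]],
    [[0.0375,0.0563,-0.0338],[0,-0.0127,-0.0003]],
    [[0.0525,0.1163,-0.0313],[0.0002,-0.0255,-0.0006]],
    [[0.0663,0.1763,-0.0288],[0.0003,-0.0382,-0.001]],
    [[0.08,0.2363,-0.025],[0.0005,-0.0509,-0.0013]],
    [[0.0938,0.2963,-0.0225],[0.0005,-0.0637,-0.0016]],
    [[0.1075,0.3563,-0.02],[0.0006,-0.0764,-0.0019]],
    [[0.1213,0.4163,-0.0175],[0.0008,-0.0891,-0.0022]]
  ]
}}

```text
time_s: 12.25
eef_pos: [483.3, -107.7, 381.2]
ee_rot: [-0.003, 0.995, 0.094, 0.023]
force: [0.3, 1.1, -0.2]
grip_width: 0.131
grip_force: 78.6
```

```bash
cat > eye.py <<'E'
from h import *
yaw=.19;E=np.array([538,-248.4,78]);cx=np.array([np.cos(yaw),np.sin(yaw),0]);tz=np.array([0,0,-1.]);ty=np.cross(tz,cx)
M=R.from_matrix(np.c_[cx,ty,tz])
def go(h,off=1.25): return totool(E+[0,0,155+30+h]-cx*off,M)
E
python3 -c "
from eye import *
print(go(130),status.sense()['joints'].round(2))"
```

```text
(array([ 26.73543841, 148.36752702, -10.80270034]), array([-0.00134212, -0.04673615, -0.00236697])) [-0.46  0.26  1.63  0.03  1.21  0.91]
```

Converted, 148 mm / 800 = 0.185, 26.7 mm / 800 = 0.0334, -0.047 rad / 6.2832 = -0.0075.

Request:
{"op": "tcp_steps", "data": {
  "rows": [
    [[0.01,0.0525,-0.005],[0,-0.0048,-0.0002]],
    [[0.02,0.11,-0.0088],[0,-0.0075,-0.0003]],
    [[0.0288,0.1563,-0.0113],[0,-0.0075,-0.0003]],
    [[0.0334,0.185,-0.0135],[0,-0.0075,-0.0003]],
    [[0.0334,0.185,-0.0135],[0,-0.0075,-0.0003]],
    [[0.0334,0.185,-0.0135],[0,-0.0075,-0.0003]],
    [[0.0334,0.185,-0.0135],[0,-0.0075,-0.0003]]
  ]
}}

```text
time_s: 12.95
eef_pos: [536.2, -244.9, 393.4]
ee_rot: [-0.001, 0.995, 0.096, 0.002]
force: [-0.2, -0.5, -0.3]
grip_width: 0.132
grip_force: 78.6
```

```bash
python3 - <<'E'
from eye import *
print(go(130),status.sense()['joints'].round(2))
s=status.sense();c=camrig.calibration("wrist");im=camrig.capture("wrist");cv2.imwrite("pics/w6.png",cv2.resize(im[20:320,180:460,::-1],None,fx=2,fy=2,interpolation=3))
f=lambda X:((proj(c,X,True)-[180,20])*2).round()
print("eye",f(E),"tip",f(s["eef_pos"]+rot(s["ee_rot"]).apply([[1.25,0,155+30+58],[9.25,0,155+30],[1.25,0,155-16]])))
cs=camrig.calibration("side");si=camrig.capture("side");cv2.imwrite("pics/s6.png",cv2.resize(si[80:210,280:450,::-1],None,fx=4,fy=4,interpolation=3))
E
```

```text
(array([-0.10466133,  3.74787472,  0.40404408]), array([-0.00106868, -0.00320668,  0.00132488])) [-0.63  0.46  1.31  0.    1.37  0.75]
eye [[280. 331.]] tip [[271. 383.]
 [270. 430.]
 [270. 555.]]
```

View pics/w6.png

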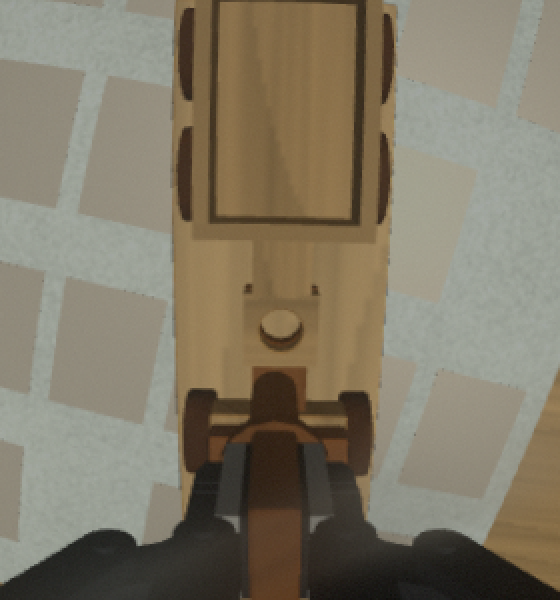

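The wrist view shows the hole at about crop (281,330), as predicted. The pin tip is at about (277,375), about 2 mm to the right of prediction. I descend to just above the eye and compare tip and hole there.

Converted, 62 mm / 800 = 0.0775, 60 mm / 800 = 0.075, -0.003 rad / 6.2832 = -0.0005.

Request:
{"op": "tcp_steps", "data": {
  "rows": [
    [[0,0.0038,0.0125],[0,0,0]],
    [[0,0.0038,0.0313],[0,0,0]],
    [[0,0.0038,0.05],[-0.0002,-0.0005,0.0002]],
    [[0,0.0038,0.0663],[-0.0002,-0.0005,0.0002]],
    [[0,0.0038,0.075],[-0.0002,-0.0005,0.0002]],
    [[0,0.0038,0.0775],[-0.0002,-0.0005,0.0002]],
    [[0,0.0038,0.0775],[-0.0002,-0.0005,0.0002]],
    [[0,0.0038,0.0775],[-0.0002,-0.0005,0.0002]]
  ]
}}

```text
time_s: 13.85
eef_pos: [537.1, -248.7, 332.5]
ee_rot: [0.001, 0.996, 0.095, 0.001]
force: [-0.7, 0.1, -0.1]
grip_width: 0.126
grip_force: 78.6
```

```bash
python3 - <<'E'
from eye import *
print(go(66))
s=status.sense();c=camrig.calibration("wrist");im=camrig.capture("wrist");W=cv2.resize(im[100:250,240:400,::-1],None,fx=3,fy=3,interpolation=3)
f=lambda X:((proj(c,X,True)-[240,100])*3).round()
r=rot(s["ee_rot"])
print("eye",f(E),"tip",f(s["eef_pos"]+r.apply([[1.25,0,155+30+58],[9.25,0,155+30]])),"left/right mm px",f(E+cx*10),f(E+ty*10))
cs=camrig.calibration("side");si=camrig.capture("side");S=cv2.resize(si[110:200,330:410,::-1],(400,450),interpolation=3)
g=lambda X:((proj(cs,X)-[330,110])*5).round()+[400,0]
print("side eye",g(E),"tip",g(s["eef_pos"]+r.apply([1.25,0,155+30+58])),"+x10",g(E+cx*10),"+y10",g(E+ty*10))
cv2.imwrite("pics/w7.png",np.hstack([cv2.resize(W,(400,375)),S[:375]]))
E
```

```text
(array([-0.30525963, -0.11990485,  3.45953839]), array([ 0.00164591, -0.00162125, -0.00041479]))
eye [[225. 320.]] tip [[227. 334.]
 [226. 406.]] left/right mm px [[225. 283.]] [[264. 320.]]
side eye [[580. 206.]] tip [[580. 189.]] +x10 [[563. 206.]] +y10 [[579. 197.]]
```

View pics/w7.png

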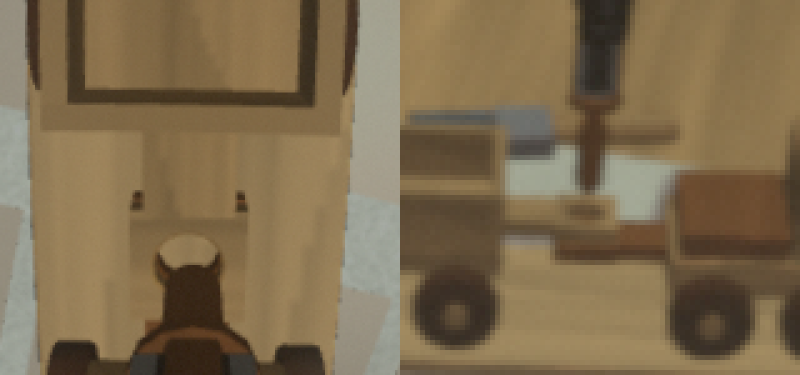

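The tip sits about 1.4 mm to the right of the hole in the wrist crop (tip x ≈192, hole centre ≈187). In the side crop the tip is at (591,188) and the hole at (588,211), so it is also about 1.5 mm towards the lorry. I shift by (+1.5, −1.4) mm and enter gently.

Converted, 22 mm / 800 = 0.0275, 1.5 mm / 800 = 0.0019.

Request:
{"op": "tcp_steps", "data": {
  "rows": [
    [[0.0019,-0.0018,0],[0,0,0]],
    [[0.0019,-0.0018,0.0038],[0,0,0]],
    [[0.0019,-0.0018,0.01],[0,0,0]],
    [[0.0019,-0.0018,0.0163],[0,0,0]],
    [[0.0019,-0.0018,0.0225],[0,0,0]],
    [[0.0019,-0.0018,0.0275],[0,0,0]],
    [[0.0019,-0.0018,0.0275],[0,0,0]]
  ]
}}

```text
time_s: 14.65
eef_pos: [538.1, -247.0, 309.1]
ee_rot: [-0.0, 0.996, 0.095, -0.0]
force: [0.3, 0.5, 0.0]
grip_width: 0.131
grip_force: 78.6
```

```bash
python3 -c "
from eye import *
print(go(0))"
```

```text
(array([-1.65747385,  1.36699599, 46.06470341]), array([-1.57205174e-04,  5.14308683e-05, -5.21879425e-04]))
```

Inside the eye with no contact force. On through the flange.

Converted, 40 mm / 800 = 0.05, 36 mm / 800 = 0.045.

Request:
{"op": "tcp_steps", "data": {
  "rows": [
    [[0,0,0.0075],[0,0,0]],
    [[0,0,0.015],[0,0,0]],
    [[0,0,0.0225],[0,0,0]],
    [[0,0,0.03],[0,0,0]],
    [[0,0,0.0375],[0,0,0]],
    [[0,0,0.045],[0,0,0]],
    [[0,0,0.05],[0,0,0]],
    [[0,0,0.05],[0,0,0]]
  ]
}}

```text
time_s: 15.45
eef_pos: [538.2, -247.0, 269.2]
ee_rot: [0.0, 0.996, 0.095, 0.0]
force: [0.8, -0.1, -0.5]
grip_width: 0.13
grip_force: 78.6
```

```bash
python3 -c "
from eye import *
print(go(0))"
```

```text
(array([-1.72031057,  1.36156169,  6.1940373 ]), array([ 4.76073065e-05, -1.27239868e-04, -4.66260586e-04]))
```

Converted, 5 mm / 800 = 0.0063, 4 mm / 800 = 0.005.

Request:
{"op": "tcp_steps", "data": {
  "rows": [
    [[0,0,0.0025],[0,0,0]],
    [[0,0,0.005],[0,0,0]],
    [[0,0,0.0063],[0,0,0]],
    [[0,0,0.0063],[0,0,0]]
  ]
}}

```text
time_s: 15.85
eef_pos: [538.3, -247.1, 264.8]
ee_rot: [0.0, 0.996, 0.095, 0.0]
force: [-0.2, -0.2, 0.2]
grip_width: 0.131
grip_force: 78.6
```

Request:
{"op": "tcp_steps", "data": {
  "rows": [
    [[0,0,0.0006],[0,0,0]],
    [[0,0,0.0013],[0,0,0]],
    [[0,0,0.0013],[0,0,0]]
  ]
}}

```text
time_s: 16.15
eef_pos: [538.3, -247.0, 263.8]
ee_rot: [0.0, 0.996, 0.095, 0.0]
force: [0.1, 0.1, 0.3]
grip_width: 0.13
grip_force: 78.6
```

Converted, 1 mm / 800 = 0.0013, 0.5 mm / 800 = 0.0006.

Request:
{"op": "tcp_steps", "data": {
  "rows": [
    [[0,0,0.0006],[0,0,0]],
    [[0,0,0.0013],[0,0,0]],
    [[0,0,0.0013],[0,0,0]]
  ]
}}

```text
time_s: 16.45
eef_pos: [538.2, -247.0, 262.7]
ee_rot: [0.0, 0.996, 0.095, 0.0]
force: [0.3, 0.6, -0.5]
grip_width: 0.132
grip_force: 78.6
```

Request:
{"op": "tcp_steps", "data": {
  "rows": [
    [[0,0,0.0006],[0,0,0]],
    [[0,0,0.0013],[0,0,0]],
    [[0,0,0.0013],[0,0,0]]
  ]
}}

```text
time_s: 16.75
eef_pos: [538.3, -247.0, 261.8]
ee_rot: [0.0, 0.996, 0.095, 0.0]
force: [0.1, 0.3, -0.1]
grip_width: 0.135
grip_force: 78.6
```

Converted, 1 mm / 800 = 0.0013, 0.5 mm / 800 = 0.0006.

Request:
{"op": "tcp_steps", "data": {
  "rows": [
    [[0,0,0.0006],[0,0,0]],
    [[0,0,0.0013],[0,0,0]],
    [[0,0,0.0013],[0,0,0]]
  ]
}}

```text
time_s: 17.05
eef_pos: [538.3, -247.0, 261.2]
ee_rot: [0.0, 0.996, 0.095, 0.001]
force: [-1.3, 0.0, 3.0]
grip_width: 0.122
grip_force: 79.4
```

Request:
{"op": "tcp_steps", "data": {
  "rows": [
    [[0,0,0.0006],[0,0,0]],
    [[0,0,0.0013],[0,0,0]],
    [[0,0,0.0013],[0,0,0]]
  ]
}}

```text
time_s: 17.35
eef_pos: [538.3, -247.0, 261.2]
ee_rot: [0.001, 0.996, 0.095, 0.001]
force: [-3.8, 2.4, 11.6]
grip_width: 0.131
grip_force: 80.6
```

Collar is seated on the eye (11.6 N). I ease off, release and retreat.

Converted, -1.2 mm / 800 = -0.0015.

Request:
{"op": "tcp_steps", "data": {
  "rows": [
    [[0,0,-0.0015],[0,0,0]],
    [[0,0,-0.0015],[0,0,0]]
  ]
}}

```text
time_s: 17.55
eef_pos: [538.3, -247.0, 261.2]
ee_rot: [0.0, 0.996, 0.095, 0.001]
force: [-0.6, 1.3, 3.7]
grip_width: 0.128
grip_force: 79.4
```

Request:
{"op": "tcp_steps", "data": {
  "rows": [
    [[0,0,0],[0,0,0]],
    [[0,0,0],[0,0,0]],
    [[0,0,0],[0,0,0]],
    [[0,0,0],[0,0,0]],
    [[0,0,0],[0,0,0]],
    [[0,0,0],[0,0,0]]
  ],
  "jaw": 0.6
}}

```text
time_s: 18.15
eef_pos: [538.3, -247.0, 261.0]
ee_rot: [0.0, 0.996, 0.095, 0.0]
force: [-0.1, 0.7, 0.2]
grip_width: 0.6
grip_force: 0.0
```

Request:
{"op": "tcp_steps", "data": {
  "rows": [
    [[0,0,-0.0063],[0,0,0]],
    [[0,0,-0.025],[0,0,0]],
    [[0,0,-0.0563],[0,0,0]],
    [[0,0,-0.1],[0,0,0]],
    [[0,0,-0.1438],[0,0,0]],
    [[0,0,-0.1625],[0,0,0]],
    [[0,0,-0.1625],[0,0,0]],
    [[0,0,-0.1625],[0,0,0]]
  ]
}}

```text
time_s: 18.95
eef_pos: [538.0, -246.9, 390.4]
ee_rot: [0.0, 0.996, 0.095, 0.0]
force: [-0.5, -0.2, -0.1]
grip_width: 0.602
grip_force: 0.0
```

```bash
python3 - <<'E'
from eye import *
c=camrig.calibration("wrist");im=camrig.capture("wrist")
si=camrig.capture("side");S=cv2.resize(si[110:185,330:410,::-1],(400,375),interpolation=3)
f=lambda X:((proj(c,X,True)-[250,60])*2.5).round()
print(f(E),f(E+[0,0,6]),f(E+[0,0,46]))
cv2.imwrite("pics/w8.png",np.hstack([cv2.resize(im[60:210,250:410,::-1],(400,375),interpolation=3),S]))
E
```

```text
[[169. 317.]] [[169. 321.]] [[169. 357.]]
```

View pics/w8.png

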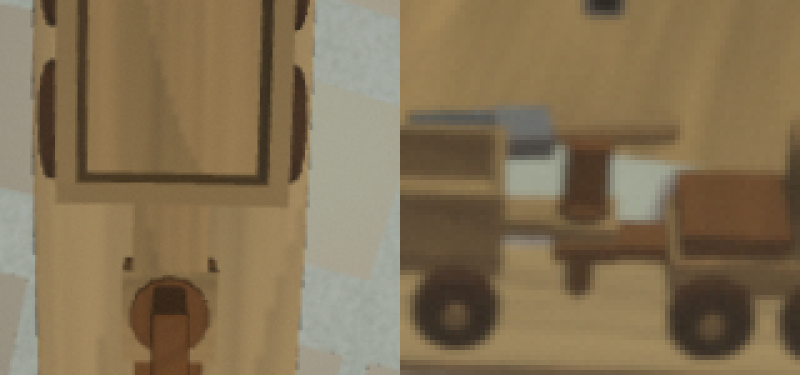

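The pin stands upright through the eye and flange. Its collar is flat and centred at crop (170,315), and in the side crop the shank shows below the flange at (578,275). The gripper is clear, so I hand the job in.

```bash
python3 -c "
from rig import ctrl, camrig, status, order
print(order.finish_job())"
```

```text
the job is handed in; nothing more can be done
None
```

I twisted the pin loose, drew it out of the block, seated it through the eye and tow flange, released it and handed the job in; the last pictures show it upright with its collar flat, but no verdict came back.

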